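# Lock the board holder and put its setting block away

## Task

The circuit-board holder has been set to width with the yellow setting block, which still stands in its gap: lock it by turning the black clamp knob clockwise by exactly one click, from the white mark to the green one and never on into the red one, while the block is still in place. Then take the yellow block out and put it back in its own yellow-marked slot of the rack, lowering it upright all the way to the bottom before letting go, not dropping it. Leave the red block and the other things on the bench where they are.

Things in the scene. Friction and masses are not known exactly. Their poses are not given: they have to be found in the camera images.
- holder: Board holder, fixed; origin on the bench. Deck x -90..90, y -135..100, top 14 mm. Green circuit board (connectors up to 34 mm) between rails at y -132..8. Gauge gap centred at x 50, y 40: 40 mm in y between two steel jaws 12 mm thick (x 28..72, tops 34 mm), open to both x sides. Knob on a 74 mm square pedestal at x -50, y 42. Nothing but knob and block rises above 36 mm.
- clamp_knob (a joint): Turn of the clamp knob, rad, clockwise seen from above. Three sprung click positions: 0 = open (white mark, at the start), 0.9 = locked (green mark), 1.8 = over-tightened (red mark). Between them the spring pushes back with at most about 0.15 N m until half way, then pulls the knob on to the next position.
- clamp_knob_grip (a point): Point on the knob's vertical axis at the height to grip, 67 mm above the bench. Turns with the knob: its x axis lies along the knob's black grip bar (42 mm long, 14 mm thick, from 44 to 74 mm above the bench); a white pointer on top of the bar lies on its -x side.
- yellow_block: Yellow setting block, loose, 20 (x) x 36 (y) x 65 (z) mm, 0.12 kg; origin at the centre of its underside. Starts upright on the holder's deck (underside 14 mm above the bench) in the gauge gap, its sides parallel to the holder's, 2 mm from each jaw.
- rack: Rack for setting blocks fixed to the bench: a dark plate 75 (x) x 180 (y) x 4 mm; origin under its middle. It carries three grey pockets in a row along its y, 58 mm apart.
- slot_yellow: The yellow block's own slot: grey pocket between two yellow strips, any of the three places in the rack. Origin at the centre of its underside, 4 mm above the bench. Outside 34 (x) x 50 (y) x 18 mm, floor 4 mm above the origin, opening 26 x 42 mm, 14 mm deep. Blocks stand with x and y along its own, either way round.
- slot_red: The same pocket with red strips; the red block stands in it.
- slot_blue: The same pocket with blue strips, empty; not for the yellow block.
- red_block: Red setting block, loose, same size as the yellow one; origin at the centre of its underside. Stands in the red slot: leave it.
- solvent_bottle: White bottle, loose, 54 mm diameter, 120 mm tall; origin at the centre of its underside. Bystander, stands beyond the rack.
- solder_spool: Spool of solder, loose, 50 mm diameter, 34 mm tall, standing on its end; origin at the centre of its underside. Bystander, on the robot's side of the holder.
- flux_pot: White pot, loose, 44 mm diameter, 38 mm tall; origin at the centre of its underside. Bystander, beyond the holder.
- side_cutters: Side cutters with yellow handles, loose, lying flat, 125 mm long, 46 mm wide, 12 mm high; origin on the underside at the pivot, jaws to +x (43 mm), handles to -x (81 mm). Bystander, on the robot's side of the rack.
There are look-alikes about, which are no part of the job. Leave any purple or turquoise look-alike of the slot_red alone.

How it is judged:
By the outcome, as a careful person would: the job done as asked, in the order asked, and still so for the second after the job is handed in, with the robot touching nothing.
It also fails if it takes over 54 s, if anything falls off the work surface, if the arm or the gripper's body presses on something with over 40 N, if the wrist force passes 120 N, or if a joint passes its speed limit or range.

## Robot

A 7-joint arm with a two-finger parallel gripper is mounted at the origin on the work surface. World frame = base frame: x ahead of the robot, y to its left, z up, the work surface at z = 0. Lengths are in mm, angles in rad, forces in N, time in s.
With the tool pointing down it reaches from about 425 to 875 mm from the base axis. Payload 8.4 kg.
Tool frame: the origin (TCP) lies midway between the tips of the shut fingers; the grasp point (between the pads) lies 19 mm behind it; z points along the fingers, y is the line along which they close (so a half turn about z gives the same grasp; the last joint's range is limited). The gripper opens to 87 mm and grips with 3 to 60 N. Pads are 19 mm wide; open, the fingers measure 117 mm over their backs; the gripper's body (75 mm by 190 mm) begins 51 mm behind the grasp point.
Start: joints at [1.242, 0.333, 0.04, 1.465, -0.013, 1.343, -0.059], TCP at [148.038, -632.889, 222.546] pointing down, gripper open.
Joint ranges: [-2.58, 2.58], [-0.38, 2.09], [-1.3, 1.39], [0.25, 2.4], [-1.5, 4.64], [0.08, 2.09], [-2.65, 2.65]. Speed limits (rad/s): [2.22, 2.22, 2.79, 2.79, 3.14, 3.14, 3.14].

## Interface

Orientations are given as a unit quaternion [x, y, z, w].
In Python, from plant import status, vision, order gives the robot as it stands.
- The arm moves only by the tool apply_moves, never from a script. Its argument "commands" is a list of rows, each an object of numbers: "x", "y", "z": the shift along the tool's x, y, z in mm; "ax", "ay", "az": the turn, a rotation vector about the tool's x, y, z in degrees; "jaw": the opening, from -1 (shut) to 1 (fully open). In form: [{"x": .., "y": .., "z": .., "ax": .., "ay": .., "az": .., "jaw": ..}, ...]. A call has 1 to 12 rows; each row is the pose to reach, as a shift and turn from the pose commanded when the call began, along the tool's axes at that moment; what a row does not reach only later rows make up. A row lasts 1/12 s, in which the tool goes at most 41.7 mm and 7.16 degrees, less where a joint would pass 70% of its speed; a pose out of reach is approached as far as the arm can. A call with a gripper value outside its range is refused whole. The fingers move at their own pace and stop on an object; "force" is the grip in N (left out, the last holds). Time passes only in rows, so rows that repeat a pose let the fingers close. It gives the time, the measured TCP pose, the force, the opening and the grip force at its end, in the units of the state.
- status.state(): the state, without advancing time (a new reading comes with each control period).
- vision.get_image(name): name is "scene" or "top"; returns the picture (480x640x3 uint8, red, green, blue); there is no depth.
- vision.camera_model(name): a dict with "fov_y" (degrees; the focal length in pixels is half the picture's height over the tangent of half this angle, whatever the lens; pixels are square), "cx", "cy" (the principal point, pixels), "R" (3x3) and "t" (3): a world point X has camera coordinates R X + t. Camera axes: x right, y down, z forward; pixel columns grow to the right and rows downward; lengths in mm; the calibration is good to about 2 mm. A picture is of the moment at which its call begins. camera_model takes no time and is no camera call.
- order.hand_in(): hands the job in; it is judged then, once.
Trained networks look in the newest picture that a camera, given by its name, has taken for a name from the list of things; names that differ only in an ending like _2 or _b are one class to them, and where a whole thing is asked for, a point or a joint stands for the part that bears it (a point fixed in the world has none). Each returns a list of dicts, best first, with "conf" (0 to 1); they miss things now and then, are a little off and sometimes report something else, mostly with a low value. They report only what shows in the picture. A call takes as long as a camera call. They do not tell look-alikes from the thing itself.
- vision.boxes_of(camera, label): "pixel" ([row, column] in pixels, amid what is visible of it).
- vision.landmark_of(camera, label): "pixel" ([row, column] in pixels: a listed point, or the origin of a listed thing).
The state is a dict: "clock": time; "joint_positions": joint angles; "joint_vel": joint speeds; "tau": joint torques, N m; "tcp_pos": TCP position; "eef_rot": TCP orientation; "wrist_force": force on the tool from outside, world axes, zero at the start; "torque": the same for the moment, N m; "width": finger opening in mm; "gripper_force": force on a finger pad.
Only numpy, scipy, OpenCV 4.12 (cv2) and the standard library are available. Lean on these libraries where they do the work, as an engineer would, in place of code of your own. Each camera call takes 0.05 s, during which the arm holds its last target. There are 200 camera calls.

## Working session

There is one attempt and no reset: what is moved stays moved. The work goes in short steps, Python scripts to look and compute and a tool call to move; the robot and the scene stay as the last step left them, time stands still between calls to the robot, and variables do not carry over. Pictures are saved under pics/ and viewed, at most 10 in all, crops included, and the job is handed in when it is done.

Besides the shell and the picture viewer there is one more tool, called after ">>>" by a JSON object that holds its "name" and its "arguments". apply_moves: Moves the arm, as the interface text tells. Its arguments: {"type":"object","properties":{"commands":{"type":"array","items":{"type":"object","properties":{"x":{"type":"number"},"y":{"type":"number"},"z":{"type":"number"},"ax":{"type":"number"},"ay":{"type":"number"},"az":{"type":"number"},"jaw":{"type":"number"}}}},"force":{"type":"number"}},"required":["commands"]}

```bash
mkdir -p pics; ls; cat > h.py <<'E'
import numpy as np, cv2
from plant import status, vision, order
def snap(n,f):
    im=vision.get_image(n); cv2.imwrite('pics/'+f,cv2.cvtColor(im,cv2.COLOR_RGB2BGR)); return im
def cam(n):
    c=vision.camera_model(n); f=240/np.tan(np.radians(c['fov_y'])/2)
    return f,c['cx'],c['cy'],np.array(c['R']),np.array(c['t'])
def ray(n,px):
    f,cx,cy,R,t=cam(n); d=R.T@np.array([(px[1]-cx)/f,(px[0]-cy)/f,1]); return -R.T@t,d
def atz(n,px,z):
    o,d=ray(n,px); return o+d*(z-o[2])/d[2]
def proj(n,X):
    f,cx,cy,R,t=cam(n); p=(R@np.atleast_2d(X).T).T+t; return np.c_[cy+f*p[:,1]/p[:,2],cx+f*p[:,0]/p[:,2]]
def tri(a,b):
    A=[];B=[]
    for n,px in (a,b):
        o,d=ray(n,px); d/=np.linalg.norm(d); P=np.eye(3)-np.outer(d,d); A.append(P);B.append(P@o)
    return np.linalg.solve(sum(A),sum(B))
E
python3 - <<'E'
from h import *
np.set_printoptions(precision=1,suppress=True)
snap('top','t0.png');snap('scene','s0.png')
for n in('top','scene'):
    print(n,{k:np.array(v).round(3).tolist() for k,v in vision.camera_model(n).items()})
    for l in ['holder','clamp_knob_grip','yellow_block','slot_yellow','slot_red','slot_blue','red_block','rack']:
        print(l,[(np.round(r['pixel'],1).tolist(),round(r['conf'],2)) for r in vision.landmark_of(n,l)[:3]])
print(status.state())
E
```

```text
pics
top {'fov_y': 51.73, 'cx': 316.732, 'cy': 239.362, 'R': [[0.025, -1.0, -0.018], [-0.999, -0.025, -0.037], [0.037, 0.019, -0.999]], 't': [37.267, 612.869, 932.034]}
holder [([271.2, 219.1], 0.6)]
clamp_knob_grip [([291.6, 180.7], 0.7)]
yellow_block [([235.2, 204.1], 0.55)]
slot_yellow [([259.3, 437.4], 0.86), ([165.0, 418.5], 0.17)]
slot_red [([114.4, 324.3], 0.91), ([336.3, 476.0], 0.85), ([199.4, 333.2], 0.8)]
slot_blue [([252.6, 406.5], 0.76), ([321.8, 381.5], 0.43)]
red_block [([254.4, 375.7], 0.83)]
rack []
scene {'fov_y': 50.061, 'cx': 314.184, 'cy': 239.074, 'R': [[-0.819, 0.573, 0.015], [0.466, 0.68, -0.566], [-0.335, -0.457, -0.824]], 't': [493.608, -275.6, 1247.388]}
holder [([319.1, 411.9], 0.87)]
clamp_knob_grip [([314.2, 452.3], 0.73)]
yellow_block [([339.4, 401.7], 0.64), ([178.4, 274.9], 0.28)]
slot_yellow [([180.1, 272.7], 0.95)]
slot_red [([320.1, 215.1], 0.91), ([136.6, 311.7], 0.66), ([269.3, 283.6], 0.62)]
slot_blue [([201.1, 286.0], 0.75), ([366.7, 356.6], 0.54)]
red_block [([213.9, 302.0], 0.91)]
rack [([198.6, 286.8], 0.73)]
{'clock': 0.9, 'joint_positions': array([ 1.2,  0.3,  0. ,  1.5, -0. ,  1.3, -0.1]), 'joint_vel': array([-0., -0., -0., -0.,  0.,  0., -0.]), 'tau': array([  0. , -65.6,   1.3, -40.4,  -0.1,   0. ,   0. ]), 'tcp_pos': array([ 148.1, -632.9,  222.6]), 'eef_rot': array([ 1. ,  0.1,  0. , -0. ]), 'wrist_force': array([-0.5,  0.2,  0.1]), 'torque': array([-0., -0.,  0.]), 'gripper_force': 0.0, 'width': 86.8937838896576}
```

View pics/t0.png

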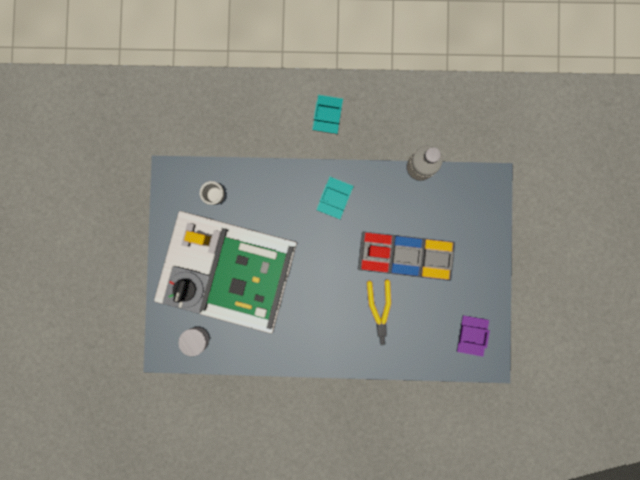

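View pics/s0.png

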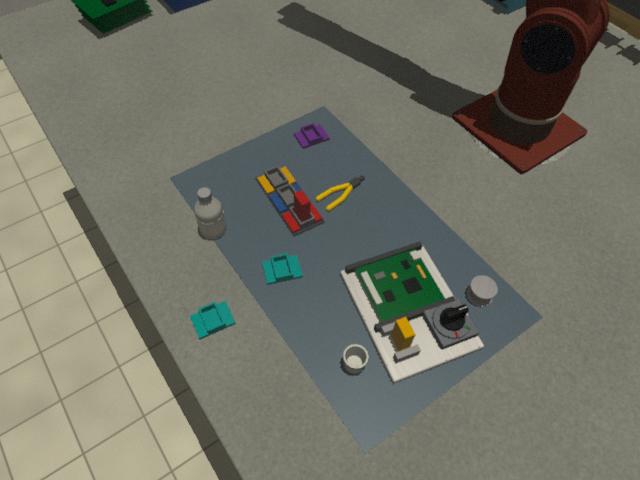

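The top view shows the holder at left: yellow block at (row 238, col 197), knob at (289, 183) with its white pointer. The rack is at (257, 407), with the yellow slot at the right end (259, 437). The purple and turquoise pockets are look-alikes. Next I'll look at magnified crops.

```bash
python3 - <<'E'
from h import *
np.set_printoptions(precision=1,suppress=True)
t=cv2.imread('pics/t0.png');s=cv2.imread('pics/s0.png')
r=lambda a:cv2.resize(a,(400,300),interpolation=cv2.INTER_CUBIC)
a=cv2.resize(t[205:335,145:305],(400,325),interpolation=cv2.INTER_CUBIC)
b=cv2.resize(s[240:385,335:491],(400,372),interpolation=cv2.INTER_CUBIC)[:325]
c=cv2.resize(t[225:285,350:460],(400,218),interpolation=cv2.INTER_CUBIC)
d=cv2.resize(s[160:236,250:330],(400,380),interpolation=cv2.INTER_CUBIC)[:218]
cv2.imwrite('pics/c0.png',np.vstack([np.hstack([a,b]),np.hstack([c,d])]))
k=dict(knob='clamp_knob_grip',blk='yellow_block',slot='slot_yellow',hold='holder',red='red_block')
for l,v in k.items():
    for m in(vision.landmark_of,):
        P=tri(('top',m('top',v)[0]['pixel']),('scene',m('scene',v)[0]['pixel']));print(l,P)
E
```

```text
knob [511.5 294.3  56.1]
blk [610.1 267.9  27.9]
slot [ 582.6 -181.5    3. ]
hold [546.4 241.7 -12.3]
red [587.7 -61.5  14.6]
```

View pics/c0.png

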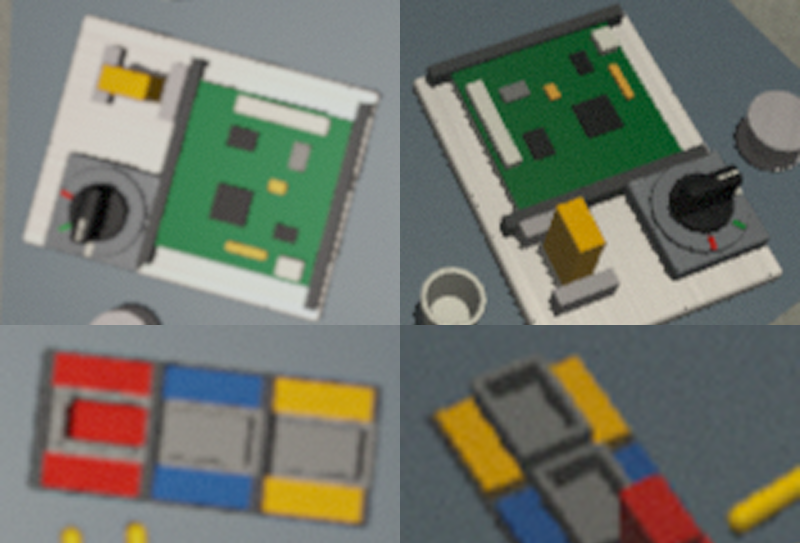

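The crop shows the knob pointer aimed at lower left. The block stands between the steel jaws, and the yellow slot is empty. Now I'll fit the holder, knob and rack poses.

```bash
cat > fit.py <<'E'
from h import *
from scipy.optimize import least_squares
np.set_printoptions(precision=2,suppress=True)
A=lambda x,y:('top',205+y/2.5,145+x/2.5)
B=lambda x,y:('scene',240+y/2.564,335+(x-400)/2.564)
C=lambda x,y:('top',225+(y-325)/3.636,350+x/3.636)
D=lambda x,y:('scene',160+(y-325)/5,250+(x-400)/5)
def fit(obs,p0):
    def T(p,X): c,s=np.cos(p[2]),np.sin(p[2]); return [p[0]+c*X[0]-s*X[1],p[1]+s*X[0]+c*X[1],X[2]]
    def res(p): return np.concatenate([proj(o[0],T(p,X))[0]-o[1:] for o,X in obs])
    r=least_squares(res,p0,loss='soft_l1',x_scale=[10,10,.1]); print(r.x,'\n',res(r.x).reshape(-1,2).T); return r.x,lambda X:np.array(T(r.x,X))
hold=[(A(85,15),(90,100,14)),(A(23,240),(-90,100,14)),(A(376,96),(90,-132,14)),(B(780,270),(-90,100,14)),(('scene',381,394),(90,100,14)),
 (A(103,65),(60,58,79)),(A(155,72),(60,22,79)),(A(148,100),(40,22,79)),(A(98,92),(40,58,79)),
 (B(575,197),(60,22,79)),(B(605,240),(40,58,79)) if 0 else (B(575,197),(60,22,79))]
def vals(n): return vision.landmark_of(n,'clamp_knob_grip')[0]['pixel']
for n in('top','scene'): hold.append(((n,*vals(n)),(-50,42,67)))
p,T=fit(hold,[550,235,-.24])
print('gap',T((50,40,14)),'knob',T((-50,42,67)), 'yaw deg',np.degrees(p[2]))
for n in('top','scene'):
    print(n,'knob ctr',proj(n,T((-50,42,74))),'blk top corners',proj(n,[T((50+a,40+b,79)) for a,b in((10,18),(10,-18),(-10,-18),(-10,18))]))
E
cat > rack.py <<'E'
from fit import *
# rack corners z=4 and slot landmarks
rk=[(C(48,350),(37.5,90,4)),(C(382,386),(37.5,-90,4)),(C(368,524),(-37.5,-90,4)),(C(30,487),(-37.5,90,4))]
sl=[(C(275,412),(17,25-58,22)),(C(375,420),(17,-25-58,22)),(C(270,478),(-17,25-58,22)),(C(368,487),(-17,-25-58,22)),
 (D(475,382),(17,-83,22)),(D(545,355),(-17,-83,22)),(D(590,428),(-17,-33,22)),(D(523,462),(17,-33,22))]
print('rack');q,R=fit(rk+sl,[590,-125,0]); print('slot',R((0,-58,4)),np.degrees(q[2]))
E
python3 rack.py
```

```text
[548.22 241.06  -0.25] 
 [[-0.12  0.75 -0.24 -0.42 -0.97 -1.13  1.45  1.09 -1.11  1.36  1.36 -0.06
  -3.43]
 [ 0.76 -0.49  0.91  2.13 -0.35  0.7  -0.74 -1.02 -0.39 -8.38 -8.38 -0.26
   4.05]]
gap [606.44 267.72  14.  ] knob [509.91 293.94  67.  ] yaw deg -14.047606176473453
top knob ctr [[291.81 179.29]] blk top corners [[229.87 186.9 ]
 [235.25 206.26]
 [246.09 203.18]
 [240.69 183.81]]
scene knob ctr [[308.93 457.34]] blk top corners [[336.88 404.5 ]
 [318.2  394.87]
 [314.41 405.53]
 [332.92 415.34]]
rack
[ 584.9  -119.05   -0.09] 
 [[-0.72 -0.37  0.76  0.48 -0.31  0.42 -0.43  0.05 -0.64 -0.9  -0.5  -1.37]
 [-1.87  0.02 -0.07 -1.1   0.49 -0.38  0.   -0.28 -1.08 -1.29  0.54 -0.05]]
slot [ 579.98 -176.84    4.  ] -4.87058592338591
```

```bash
sed -i 's/(B(575,197),(60,22,79)),(B(605,240).*$/(B(575,197),(40,22,79)),(B(605,240),(40,58,79)),(B(553,207),(60,22,79))]/' fit.py
cat >> fit.py <<'E'
print('top knob centre in crop')
E
python3 - <<'E'
from fit import *
t=cv2.imread('pics/t0.png');s=cv2.imread('pics/s0.png')
for n,im,(r,c) in(('top',t,(291,180)),('scene',s,(310,456))):
    g=im.min(2).astype(int); sub=g[r-16:r+17,c-16:c+17]
    o=T((-50,42,74))
    k=np.zeros_like(g,bool);
    rr,cc=np.mgrid[0:480,0:640]; k=((rr-r)**2+(cc-c)**2<14**2)&(g>125)
    pts=np.array([atz(n,(a,b),75)-o for a,b in zip(rr[k],cc[k])]); 
    w=g[k]-100
    m=np.average(pts,0,w); u=np.linalg.svd(pts[:,:2]-m[:2])[2][0]
    print(n,k.sum(),'mean',m,'dir',np.degrees(np.arctan2(-m[1],-m[0])),'axis',np.degrees(np.arctan2(u[1],u[0])),pts[:,:2].min(0),pts[:,:2].max(0))
a=cv2.resize(t[270:312,160:216],(400,300),interpolation=cv2.INTER_CUBIC)
b=cv2.resize(s[288:336,424:488],(400,300),interpolation=cv2.INTER_CUBIC)
c=cv2.resize(t[222:257,170:220],(400,280),interpolation=cv2.INTER_CUBIC)
d=cv2.resize(s[305:361,376:440],(400,350),interpolation=cv2.INTER_CUBIC)[:280]
def draw(im,n,r0,c0,sc,P):
    P=proj(n,P); 
    cv2.polylines(im,[np.int32((P[:,::-1]+.5-[c0,r0])*sc)],True,(255,0,255),1)
bar=[T((-50,42,74))+[0,0,0]]
th=np.radians(-20);R=np.array([[np.cos(th),-np.sin(th)],[np.sin(th),np.cos(th)]])
bar=[np.r_[T((-50,42,74))[:2]+R@[x,y],74] for x,y in((21,7),(21,-7),(-21,-7),(-21,7))]
bl=[T((50+x,40+y,79)) for x,y in((10,18),(10,-18),(-10,-18),(-10,18))]
draw(a,'top',270,160,400/56,bar);draw(b,'scene',288,424,6.25,bar)
draw(c,'top',222,170,8,bl);draw(d,'scene',305,376,6.25,bl)
cv2.imwrite('pics/c1.png',np.vstack([np.hstack([a,b]),np.hstack([c,d])]))
E
```

```text
[549.99 241.13  -0.24] 
 [[-0.77  0.26 -1.74 -0.3  -0.15 -1.96  0.48  0.13 -1.92 -1.74 -0.02 -1.77
  -0.83 -3.1 ]
 [ 0.34 -0.28  0.7   1.6  -0.59  0.4  -1.   -1.21 -0.61  1.67 -0.09 -0.38
  -0.12  3.37]]
gap [608.02 268.21  14.  ] knob [511.31 293.73  67.  ] yaw deg -13.64160300163341
top knob ctr [[291.03 179.43]] blk top corners [[229.04 186.6 ]
 [234.28 206.  ]
 [245.13 202.99]
 [239.88 183.59]]
scene knob ctr [[309.26 456.66]] blk top corners [[337.62 404.05]
 [318.96 394.29]
 [315.1  404.92]
 [333.58 414.86]]
top knob centre in crop
top 61 mean [-6.84  4.53  1.  ] dir -33.519518827079565 axis -149.77883638645284 [-23.03 -16.31] [23.1  22.28]
scene 4 mean [-9.04 10.64  1.  ] dir -49.64723683064592 axis 88.43529009709711 [-14.32   3.13] [-4.52 16.79]
```

View pics/c1.png

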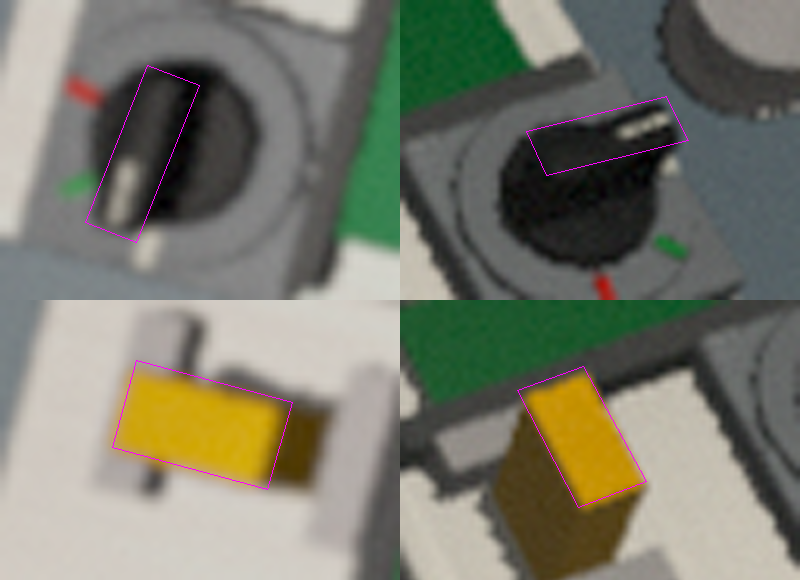

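The overlay shows that the block and knob positions fit within about 1 mm. The bar's yaw still needs a finer estimate.

```bash
python3 - <<'E' 2>&1 | tail -12
from fit import *
a=lambda x,y:(270+y/7.143-.5,160+x/7.143-.5); b=lambda x,y:(288+y/6.25-.5,424+(x-400)/6.25-.5)
for n,p,q in(('top',a(117,222),a(127,160)),('scene',b(668,117),b(620,133))):
    P,Q=atz(n,p,74.5),atz(n,q,74.5);d=Q-P;print(n,P,Q,np.degrees(np.arctan2(d[1],d[0])))
o=T((-50,42,0))
for z in(30,40):
  for nm,n,p in(('w','top',a(147,250)),('g','top',a(77,185)),('r','top',a(85,92)),('w','scene',b(670,162)),('g','scene',b(671,247)),('r','scene',b(604,288))):
    d=atz(n,p,z)-o;print(z,nm,n,np.degrees(np.arctan2(-d[1],-d[0])),np.hypot(*d[:2]))
s=status.state()
from scipy.spatial.transform import Rotation as Ro
M=Ro.from_quat(s['eef_rot']).as_matrix();print(M,s['tcp_pos'],s['clock'],o)
E
```

```text
30 w scene -10.630359960968356 34.13371101116673
30 g scene -59.994928273111206 29.671900694378404
30 r scene -111.92286665909371 25.871804566123696
40 w top -16.164891563452063 28.4572670117911
40 g top -67.54696811429704 28.947102087291846
40 r top -117.03174393348837 28.670836392525437
40 w scene -16.744142047489074 29.12035096642629
40 g scene -71.16366534516233 29.11490098304731
40 r scene -119.76891961840421 29.81629765235242
[[ 0.97  0.23 -0.  ]
 [ 0.23 -0.97  0.  ]
 [ 0.   -0.   -1.  ]] [ 148.06 -632.88  222.52] 1.7 [511.31 293.73   0.  ]
```

>>> {"name": "apply_moves", "arguments": {"commands": [{"x": 31,"y": -22,"az": -6.6},{"x": 62,"y": -45,"az": -13.3},{"x": 92,"y": -67,"az": -20},{"x": 123,"y": -90,"az": -26.6},{"x": 154,"y": -112,"az": -33.3},{"x": 185,"y": -135,"az": -40},{"x": 216,"y": -157,"az": -46.6},{"x": 247,"y": -180,"az": -53.3},{"x": 278,"y": -202,"az": -60},{"x": 308,"y": -225,"az": -66.6},{"x": 339,"y": -247,"az": -73.3},{"x": 370,"y": -270,"az": -80}]}}

```text
validation failed for argument at $.co...
```

```bash
cat >> h.py <<'E'
from scipy.spatial.transform import Rotation as Ro
def goto(x,y,z,yaw):
    s=status.state(); M=Ro.from_quat(s['eef_rot']); W=Ro.from_euler('z',yaw,degrees=True)*Ro.from_euler('x',180,degrees=True)
    X=M.as_matrix()[:,0]
    print('clock',s['clock'],'tcp',s['tcp_pos'].round(1),'yaw',np.degrees(np.arctan2(X[1],X[0])).round(1),'q',s['joint_positions'].round(2),'F',s['wrist_force'].round(1),'T',s['torque'].round(2),'w',round(s['width'],1))
    print('d',(M.inv().apply(np.array([x,y,z])-s['tcp_pos'])).round(1),'rot',np.degrees((M.inv()*W).as_rotvec()).round(1))
E
python3 -c "
from h import *
goto(511,294,150,164)"
```

```text
clock 1.7 tcp [ 148.1 -632.9  222.5] yaw 13.2 q [ 1.24  0.33  0.04  1.47 -0.01  1.34 -0.06] F [ 0.8  0.2 -0.7] T [-0.02  0.05 -0.01] w 87.4
d [ 564.5 -819.8   72.6] rot [  -0.    -0.  -150.8]
```

>>> {"name": "apply_moves", "arguments": {"commands": [{"x": 31,"y": -22,"z": 0,"ax": 0,"ay": 0,"az": -6.6,"jaw": 1}]}}

```text
clock: 1.78
tcp_pos: [166.7, -608.1, 221.9]
eef_rot: [0.986, 0.166, -0.002, 0.001]
wrist_force: [-1.7, 0.2, -0.3]
width: 86.8
gripper_force: 0.0
```

>>> {"name": "apply_moves", "arguments": {"commands": [{"x": 30,"y": -17,"z": 0,"ax": 0,"ay": 0,"az": -6.5,"jaw": 1},{"x": 60,"y": -34,"z": 0,"ax": 0,"ay": 0,"az": -13,"jaw": 1},{"x": 90,"y": -52,"z": 0,"ax": 0,"ay": 0,"az": -19.5,"jaw": 1},{"x": 120,"y": -69,"z": 0,"ax": 0,"ay": 0,"az": -26,"jaw": 1},{"x": 150,"y": -86,"z": 0,"ax": 0,"ay": 0,"az": -32.5,"jaw": 1},{"x": 180,"y": -104,"z": 0,"ax": 0,"ay": 0,"az": -39,"jaw": 1},{"x": 210,"y": -121,"z": 0,"ax": 0,"ay": 0,"az": -45.5,"jaw": 1},{"x": 240,"y": -138,"z": 0,"ax": 0,"ay": 0,"az": -52,"jaw": 1},{"x": 270,"y": -156,"z": 0,"ax": 0,"ay": 0,"az": -58.5,"jaw": 1},{"x": 300,"y": -173,"z": 0,"ax": 0,"ay": 0,"az": -65,"jaw": 1},{"x": 330,"y": -190,"z": 0,"ax": 0,"ay": 0,"az": -71.5,"jaw": 1},{"x": 360,"y": -207,"z": 0,"ax": 0,"ay": 0,"az": -78,"jaw": 1}]}}

```text
clock: 2.78
tcp_pos: [442.9, -286.5, 222.9]
eef_rot: [0.656, 0.755, -0.0, 0.0]
wrist_force: [0.8, -0.2, -0.0]
width: 86.8
gripper_force: 0.0
```

```bash
python3 -c "
from h import *
goto(540,100,200,164)"
```

```text
clock 2.7833 tcp [ 442.9 -286.5  222.9] yaw 98.1 q [ 0.86  0.11 -0.4   1.74  0.04  1.3   0.59] F [ 0.8 -0.2 -0. ] T [-0.05 -0.16  0.01] w 86.8
d [369.  150.4  22.7] rot [  0.    0.  -65.9]
```

>>> {"name": "apply_moves", "arguments": {"commands": [{"x": 34,"y": 14,"z": 2,"ax": 0,"ay": 0,"az": -6,"jaw": 1},{"x": 67,"y": 27,"z": 4,"ax": 0,"ay": 0,"az": -12,"jaw": 1},{"x": 101,"y": 41,"z": 6,"ax": 0,"ay": 0,"az": -18,"jaw": 1},{"x": 134,"y": 55,"z": 8,"ax": 0,"ay": 0,"az": -24,"jaw": 1},{"x": 168,"y": 68,"z": 10,"ax": 0,"ay": 0,"az": -30,"jaw": 1},{"x": 201,"y": 82,"z": 13,"ax": 0,"ay": 0,"az": -36,"jaw": 1},{"x": 235,"y": 95,"z": 15,"ax": 0,"ay": 0,"az": -42,"jaw": 1},{"x": 268,"y": 109,"z": 17,"ax": 0,"ay": 0,"az": -48,"jaw": 1},{"x": 302,"y": 123,"z": 19,"ax": 0,"ay": 0,"az": -54,"jaw": 1},{"x": 335,"y": 137,"z": 21,"ax": 0,"ay": 0,"az": -60,"jaw": 1},{"x": 369,"y": 150,"z": 23,"ax": 0,"ay": 0,"az": -66,"jaw": 1},{"x": 369,"y": 150,"z": 23,"ax": 0,"ay": 0,"az": -66,"jaw": 1}]}}

```text
clock: 3.78
tcp_pos: [540.6, 106.2, 199.8]
eef_rot: [0.134, 0.991, 0.002, 0.0]
wrist_force: [-1.7, 0.4, 0.0]
width: 87.2
gripper_force: 0.0
```

```bash
python3 -c "
from h import *
goto(511,294,110,164)"
```

```text
clock 3.7833 tcp [540.6 106.2 199.8] yaw 164.6 q [ 0.43  0.23 -0.8   1.71  0.17  1.27  0.9 ] F [-1.7  0.4  0. ] T [ 0.14 -0.05  0.04] w 87.2
d [ 78.4 172.8  90.5] rot [ 0.2 -0.   0.6]
```

>>> {"name": "apply_moves", "arguments": {"commands": [{"x": 13,"y": 29,"z": 15,"ax": 0,"ay": 0,"az": 0,"jaw": 1},{"x": 26,"y": 58,"z": 30,"ax": 0,"ay": 0,"az": 0,"jaw": 1},{"x": 39,"y": 86,"z": 45,"ax": 0,"ay": 0,"az": 0,"jaw": 0.6},{"x": 52,"y": 115,"z": 60,"ax": 0,"ay": 0,"az": 0,"jaw": 0.3},{"x": 65,"y": 144,"z": 75,"ax": 0,"ay": 0,"az": 0,"jaw": 0.1},{"x": 78,"y": 172.5,"z": 90,"ax": 0,"ay": 0,"az": 0,"jaw": 0},{"x": 78,"y": 172.5,"z": 90,"ax": 0,"ay": 0,"az": 0,"jaw": 0},{"x": 78,"y": 172.5,"z": 90,"ax": 0,"ay": 0,"az": 0,"jaw": 0}]}}

```text
clock: 4.45
tcp_pos: [512.6, 287.5, 108.7]
eef_rot: [0.139, 0.99, 0.0, -0.001]
wrist_force: [0.3, -0.2, 0.4]
width: 54.9
gripper_force: 0.0
```

```bash
python3 - <<'E'
from h import *
s=snap('scene','s1.png');t=snap('top','t1.png')
goto(511,294,49,164)
a=cv2.resize(cv2.imread('pics/s1.png')[200:380,340:520],(400,400));b=cv2.resize(cv2.imread('pics/t1.png')[200:350,130:280],(400,400))
cv2.imwrite('pics/c2.png',np.hstack([a,b]))
E
```

```text
clock 4.55 tcp [514.6 284.8 109.7] yaw 163.7 q [ 0.08  0.41 -0.82  1.72  0.33  1.15  0.45] F [ 0.8 -1.   0.3] T [ 0.05 -0.18 -0.02] w 48.5
d [ 6.   7.9 60.7] rot [-0.   0.  -0.3]
```

View pics/c2.png

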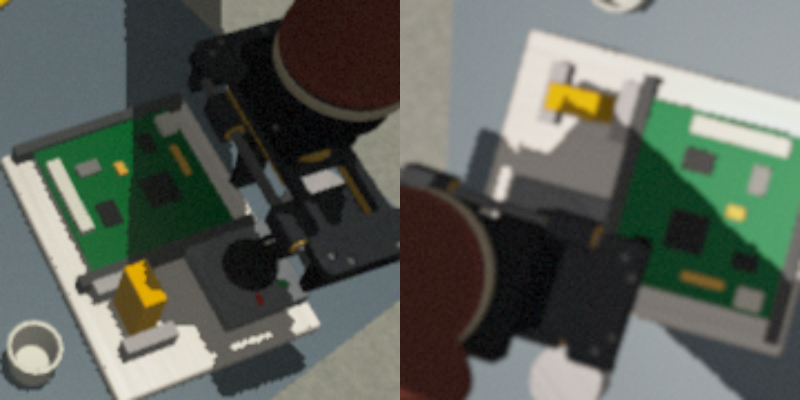

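>>> {"name": "apply_moves", "arguments": {"commands": [{"x": 6,"y": 8,"z": 0,"ax": 0,"ay": 0,"az": 0,"jaw": 0},{"x": 6,"y": 8,"z": 0,"ax": 0,"ay": 0,"az": 0,"jaw": 0},{"x": 6,"y": 8,"z": 0,"ax": 0,"ay": 0,"az": 0,"jaw": 0},{"x": 6,"y": 8,"z": 0,"ax": 0,"ay": 0,"az": 0,"jaw": 0}]}}

```text
clock: 4.88
tcp_pos: [511.0, 294.4, 109.9]
eef_rot: [0.142, 0.99, 0.0, 0.0]
wrist_force: [0.0, 0.5, -0.7]
width: 43.8
gripper_force: 0.0
```

```bash
python3 -c "
from h import *
goto(511,294,49,164)"
```

```text
clock 4.8833 tcp [511.  294.4 109.9] yaw 163.7 q [ 0.07  0.42 -0.82  1.72  0.33  1.15  0.44] F [ 0.   0.5 -0.7] T [-0.01 -0.19 -0.06] w 43.8
d [-0.1 -0.4 60.9] rot [ 0.   0.  -0.3]
```

>>> {"name": "apply_moves", "arguments": {"commands": [{"x": 0,"y": 0,"z": 20,"ax": 0,"ay": 0,"az": 0,"jaw": 0},{"x": 0,"y": 0,"z": 40,"ax": 0,"ay": 0,"az": 0,"jaw": 0},{"x": 0,"y": 0,"z": 52,"ax": 0,"ay": 0,"az": 0,"jaw": 0},{"x": 0,"y": 0,"z": 60,"ax": 0,"ay": 0,"az": 0,"jaw": 0},{"x": 0,"y": 0,"z": 60,"ax": 0,"ay": 0,"az": 0,"jaw": 0},{"x": 0,"y": 0,"z": 60,"ax": 0,"ay": 0,"az": 0,"jaw": -0.4},{"x": 0,"y": 0,"z": 60,"ax": 0,"ay": 0,"az": 0,"jaw": -0.8},{"x": 0,"y": 0,"z": 60,"ax": 0,"ay": 0,"az": 0,"jaw": -1},{"x": 0,"y": 0,"z": 60,"ax": 0,"ay": 0,"az": 0,"jaw": -1},{"x": 0,"y": 0,"z": 60,"ax": 0,"ay": 0,"az": 0,"jaw": -1},{"x": 0,"y": 0,"z": 60,"ax": 0,"ay": 0,"az": 0,"jaw": -1},{"x": 0,"y": 0,"z": 60,"ax": 0,"ay": 0,"az": 0,"jaw": -1}], "force": 25}}

```text
clock: 5.88
tcp_pos: [511.2, 295.9, 50.2]
eef_rot: [0.141, 0.99, 0.001, 0.001]
wrist_force: [2.9, 4.4, -0.0]
width: 14.0
gripper_force: 25.0
```

```bash
python3 -c "
from h import *
goto(511,294,49,164)"
```

```text
clock 5.8833 tcp [511.2 295.9  50.2] yaw 163.8 q [ 0.04  0.48 -0.79  1.77  0.39  1.05  0.39] F [ 2.9  4.4 -0. ] T [ 0.93 -0.71  0.06] w 14.0
d [-0.4 -1.9  1.2] rot [ 0.1  0.1 -0.2]
```

>>> {"name": "apply_moves", "arguments": {"commands": [{"x": 0,"y": 1.5,"z": 0,"ax": 0,"ay": 0,"az": 5,"jaw": -1},{"x": 0,"y": 1.5,"z": 0,"ax": 0,"ay": 0,"az": 10,"jaw": -1},{"x": 0,"y": 1.5,"z": 0,"ax": 0,"ay": 0,"az": 15,"jaw": -1},{"x": 0,"y": 1.5,"z": 0,"ax": 0,"ay": 0,"az": 20,"jaw": -1},{"x": 0,"y": 1.5,"z": 0,"ax": 0,"ay": 0,"az": 25,"jaw": -1},{"x": 0,"y": 1.5,"z": 0,"ax": 0,"ay": 0,"az": 30,"jaw": -1},{"x": 0,"y": 1.5,"z": 0,"ax": 0,"ay": 0,"az": 35,"jaw": -1},{"x": 0,"y": 1.5,"z": 0,"ax": 0,"ay": 0,"az": 40,"jaw": -1},{"x": 0,"y": 1.5,"z": 0,"ax": 0,"ay": 0,"az": 45,"jaw": -1},{"x": 0,"y": 1.5,"z": 0,"ax": 0,"ay": 0,"az": 49,"jaw": -1},{"x": 0,"y": 1.5,"z": 0,"ax": 0,"ay": 0,"az": 51.5,"jaw": -1},{"x": 0,"y": 1.5,"z": 0,"ax": 0,"ay": 0,"az": 51.5,"jaw": -1}]}}

```text
clock: 6.88
tcp_pos: [512.0, 296.9, 50.2]
eef_rot: [0.558, 0.83, 0.001, 0.001]
wrist_force: [4.0, 4.3, -0.0]
width: 13.9
gripper_force: 25.0
```

>>> {"name": "apply_moves", "arguments": {"commands": [{"x": 0,"y": 0,"z": 0,"ax": 0,"ay": 0,"az": 0,"jaw": -1},{"x": 0,"y": 0,"z": 0,"ax": 0,"ay": 0,"az": 0,"jaw": -1},{"x": 0,"y": 0,"z": 0,"ax": 0,"ay": 0,"az": 0,"jaw": -1}]}}

```text
clock: 7.13
tcp_pos: [512.0, 296.9, 50.2]
eef_rot: [0.557, 0.831, 0.001, 0.0]
wrist_force: [3.6, 3.2, -0.9]
width: 13.9
gripper_force: 25.0
```

```bash
python3 -c "
from h import *
goto(511,294,49,112)"
```

```text
clock 7.1333 tcp [512.  296.9  50.2] yaw 112.3 q [-0.1   0.44 -0.62  1.77  0.29  1.02 -0.43] F [ 3.6  3.2 -0.9] T [ 0.68 -1.    0.07] w 13.9
d [-2.3 -2.   1.2] rot [ 0.1 -0.   0.3]
```

>>> {"name": "apply_moves", "arguments": {"commands": [{"x": 0,"y": 0,"z": 0,"ax": 0,"ay": 0,"az": 0,"jaw": -0.5},{"x": 0,"y": 0,"z": 0,"ax": 0,"ay": 0,"az": 0,"jaw": -0.3},{"x": 0,"y": 0,"z": 0,"ax": 0,"ay": 0,"az": 0,"jaw": -0.1},{"x": 0,"y": 0,"z": 0,"ax": 0,"ay": 0,"az": 0,"jaw": 0},{"x": 0,"y": 0,"z": -2,"ax": 0,"ay": 0,"az": 0,"jaw": 0},{"x": 0,"y": 0,"z": -15,"ax": 0,"ay": 0,"az": 0,"jaw": 0},{"x": 0,"y": 0,"z": -40,"ax": 0,"ay": 0,"az": 0,"jaw": 0},{"x": 0,"y": 0,"z": -70,"ax": 0,"ay": 0,"az": 0,"jaw": 0},{"x": 0,"y": 0,"z": -85,"ax": 0,"ay": 0,"az": 0,"jaw": 0},{"x": 0,"y": 0,"z": -85,"ax": 0,"ay": 0,"az": 0,"jaw": 0}]}}

```text
clock: 7.97
tcp_pos: [512.8, 297.8, 139.7]
eef_rot: [0.557, 0.83, 0.003, 0.002]
wrist_force: [0.1, 0.9, 0.5]
width: 43.8
gripper_force: 0.0
```

```bash
python3 -c "
from h import *
goto(608.5,269.5,135,-13.6+180)
s=snap('scene','s2.png')
a=cv2.resize(cv2.imread('pics/s2.png')[220:380,380:540],(600,600),interpolation=cv2.INTER_CUBIC)
cv2.imwrite('pics/c3.png',a)"
```

```text
clock 7.9667 tcp [512.8 297.8 139.7] yaw 112.3 q [-0.07  0.34 -0.65  1.69  0.22  1.18 -0.38] F [0.1 0.9 0.5] T [-0.02 -0.14 -0.03] w 43.8
d [-62.5  77.8   5.2] rot [  0.4   0.1 -54.1]
```

View pics/c3.png

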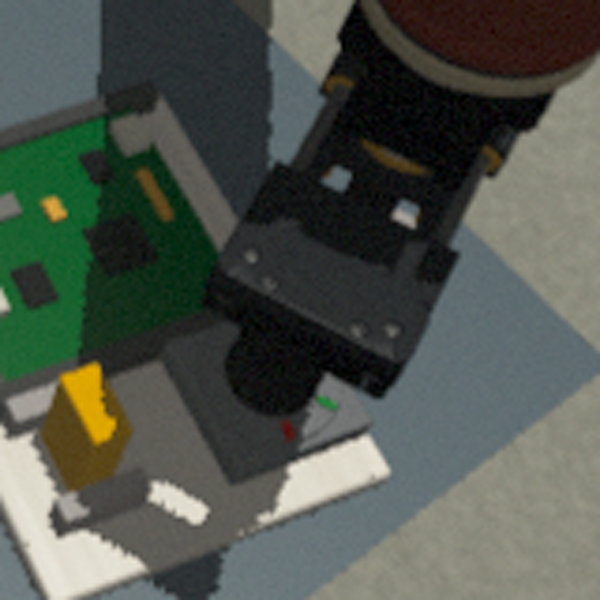

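```bash
python3 -c "
from h import *
goto(609,270,120,76.4)"
```

```text
clock 8.0167 tcp [512.1 297.1 137.5] yaw 112.3 q [-0.07  0.34 -0.65  1.69  0.22  1.17 -0.38] F [ 0.4  0.1 -1.3] T [-0.01 -0.13 -0.01] w 43.4
d [-61.8  79.3  17.8] rot [ 0.2 -0.1 35.9]
```

>>> {"name": "apply_moves", "arguments": {"commands": [{"x": -10,"y": 13,"z": 2,"ax": 0,"ay": 0,"az": 6,"jaw": 0},{"x": -20,"y": 26,"z": 4,"ax": 0,"ay": 0,"az": 12,"jaw": 0},{"x": -31,"y": 39,"z": 6,"ax": 0,"ay": 0,"az": 18,"jaw": 0},{"x": -42,"y": 52,"z": 9,"ax": 0,"ay": 0,"az": 24,"jaw": 0},{"x": -52,"y": 66,"z": 12,"ax": 0,"ay": 0,"az": 30,"jaw": 0},{"x": -62,"y": 79.5,"z": 15,"ax": 0,"ay": 0,"az": 36,"jaw": 0},{"x": -62,"y": 79.5,"z": 15,"ax": 0,"ay": 0,"az": 36,"jaw": 0},{"x": -62,"y": 79.5,"z": 15,"ax": 0,"ay": 0,"az": 36,"jaw": 0},{"x": -62,"y": 79.5,"z": 15,"ax": 0,"ay": 0,"az": 36,"jaw": 0},{"x": -62,"y": 79.5,"z": 15,"ax": 0,"ay": 0,"az": 36,"jaw": 0}]}}

```text
clock: 8.85
tcp_pos: [607.0, 269.7, 119.6]
eef_rot: [0.786, 0.619, -0.0, -0.0]
wrist_force: [-0.8, -0.3, 0.1]
width: 43.3
gripper_force: 0.0
```

```bash
python3 -c "
from h import *
goto(609,270,46,76.4)
s=snap('scene','s3.png');snap('top','t3.png')
a=cv2.resize(cv2.imread('pics/s3.png')[230:380,360:510],(400,400),interpolation=cv2.INTER_CUBIC)
b=cv2.resize(cv2.imread('pics/t3.png')[200:320,140:260],(400,400),interpolation=cv2.INTER_CUBIC)
cv2.imwrite('pics/c4.png',np.hstack([a,b]))"
```

```text
clock 8.85 tcp [607.  269.7 119.6] yaw 76.4 q [-0.13  0.48 -0.48  1.53  0.23  1.2  -0.88] F [-0.8 -0.3  0.1] T [-0.   -0.1   0.02] w 43.3
d [ 0.8  1.9 73.6] rot [-0. -0.  0.]
```

View pics/c4.png

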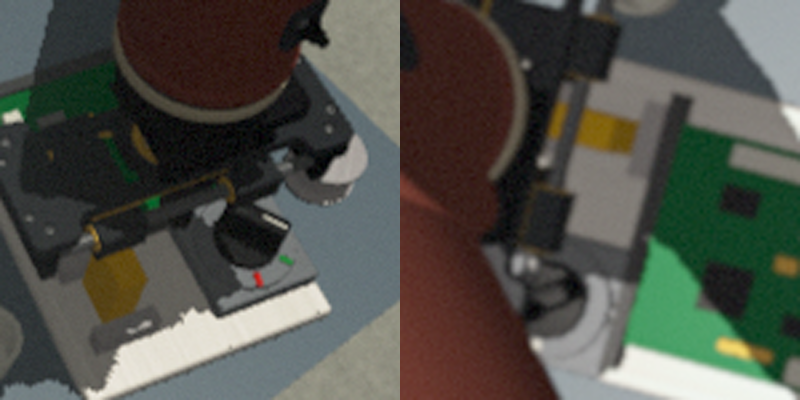

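The knob pointer now lies at the green mark, so it is locked. Next I'll descend on the block.

>>> {"name": "apply_moves", "arguments": {"commands": [{"x": 0.5,"y": 1.5,"z": 15,"ax": 0,"ay": 0,"az": 0,"jaw": 0},{"x": 0.5,"y": 1.5,"z": 35,"ax": 0,"ay": 0,"az": 0,"jaw": 0},{"x": 0.5,"y": 1.5,"z": 55,"ax": 0,"ay": 0,"az": 0,"jaw": 0},{"x": 0.5,"y": 1.5,"z": 68,"ax": 0,"ay": 0,"az": 0,"jaw": 0},{"x": 0.5,"y": 1.5,"z": 74,"ax": 0,"ay": 0,"az": 0,"jaw": 0},{"x": 0.5,"y": 1.5,"z": 74,"ax": 0,"ay": 0,"az": 0,"jaw": 0},{"x": 0.5,"y": 1.5,"z": 74,"ax": 0,"ay": 0,"az": 0,"jaw": -0.3},{"x": 0.5,"y": 1.5,"z": 74,"ax": 0,"ay": 0,"az": 0,"jaw": -1},{"x": 0.5,"y": 1.5,"z": 74,"ax": 0,"ay": 0,"az": 0,"jaw": -1},{"x": 0.5,"y": 1.5,"z": 74,"ax": 0,"ay": 0,"az": 0,"jaw": -1},{"x": 0.5,"y": 1.5,"z": 74,"ax": 0,"ay": 0,"az": 0,"jaw": -1},{"x": 0.5,"y": 1.5,"z": 74,"ax": 0,"ay": 0,"az": 0,"jaw": -1}], "force": 20}}

```text
clock: 9.95
tcp_pos: [610.0, 269.4, 46.4]
eef_rot: [0.787, 0.617, 0.001, 0.0]
wrist_force: [0.4, -0.6, 3.8]
width: 19.9
gripper_force: 20.0
```

```bash
python3 -c "
from h import *
goto(609,270,46,76.4)"
```

```text
clock 9.95 tcp [610.  269.4  46.4] yaw 76.3 q [-0.14  0.55 -0.46  1.58  0.27  1.07 -0.91] F [ 0.4 -0.6  3.8] T [-0.05  0.05  0.  ] w 19.9
d [ 0.4 -1.2  0.4] rot [ 0.1 -0.  -0.1]
```

>>> {"name": "apply_moves", "arguments": {"commands": [{"x": 0,"y": 0,"z": -5,"ax": 0,"ay": 0,"az": 0,"jaw": -1},{"x": 0,"y": 0,"z": -15,"ax": 0,"ay": 0,"az": 0,"jaw": -1},{"x": 0,"y": 0,"z": -30,"ax": 0,"ay": 0,"az": 0,"jaw": -1},{"x": 0,"y": 0,"z": -48,"ax": 0,"ay": 0,"az": 0,"jaw": -1},{"x": 0,"y": 0,"z": -68,"ax": 0,"ay": 0,"az": 0,"jaw": -1},{"x": 0,"y": 0,"z": -90,"ax": 0,"ay": 0,"az": 0,"jaw": -1},{"x": 0,"y": 0,"z": -110,"ax": 0,"ay": 0,"az": 0,"jaw": -1},{"x": 0,"y": 0,"z": -124,"ax": 0,"ay": 0,"az": 0,"jaw": -1},{"x": 0,"y": 0,"z": -124,"ax": 0,"ay": 0,"az": 0,"jaw": -1},{"x": 0,"y": 0,"z": -124,"ax": 0,"ay": 0,"az": 0,"jaw": -1}]}}

```text
clock: 10.78
tcp_pos: [609.9, 269.2, 170.1]
eef_rot: [0.787, 0.617, 0.001, 0.0]
wrist_force: [-0.3, 0.0, -0.7]
width: 20.0
gripper_force: 20.0
```

```bash
python3 -c "
from h import *
goto(581,-178,150,85.1)"
```

```text
clock 10.7833 tcp [609.9 269.2 170.1] yaw 76.3 q [-0.12  0.44 -0.49  1.47  0.21  1.28 -0.87] F [-0.3  0.  -0.7] T [-0.05 -0.04 -0.03] w 20.0
d [-441.3   78.1   19.9] rot [ 0.1 -0.  -8.8]
```

>>> {"name": "apply_moves", "arguments": {"commands": [{"x": -12,"y": 2,"z": 0,"ax": 0,"ay": 0,"az": 0,"jaw": -1},{"x": -36,"y": 6,"z": 0,"ax": 0,"ay": 0,"az": -1,"jaw": -1},{"x": -70,"y": 12,"z": 0,"ax": 0,"ay": 0,"az": -2,"jaw": -1},{"x": -107,"y": 18,"z": 0,"ax": 0,"ay": 0,"az": -3,"jaw": -1},{"x": -144,"y": 25,"z": 0,"ax": 0,"ay": 0,"az": -4,"jaw": -1},{"x": -181,"y": 32,"z": 0,"ax": 0,"ay": 0,"az": -5,"jaw": -1},{"x": -218,"y": 38,"z": 0,"ax": 0,"ay": 0,"az": -6,"jaw": -1},{"x": -255,"y": 45,"z": 0,"ax": 0,"ay": 0,"az": -7,"jaw": -1},{"x": -292,"y": 51,"z": 0,"ax": 0,"ay": 0,"az": -8,"jaw": -1},{"x": -328,"y": 58,"z": 0,"ax": 0,"ay": 0,"az": -8.8,"jaw": -1},{"x": -360,"y": 64,"z": 0,"ax": 0,"ay": 0,"az": -8.8,"jaw": -1},{"x": -388,"y": 69,"z": 0,"ax": 0,"ay": 0,"az": -8.8,"jaw": -1}]}}

```text
clock: 11.78
tcp_pos: [582.5, -128.1, 167.8]
eef_rot: [0.738, 0.675, -0.001, -0.001]
wrist_force: [1.0, 0.6, -1.7]
width: 19.3
gripper_force: 20.0
```

```bash
python3 -c "
from h import *
goto(581,-178,150,85.1)"
```

```text
clock 11.7833 tcp [ 582.5 -128.1  167.8] yaw 84.9 q [ 0.44  0.29 -0.36  1.65  0.11  1.22 -0.03] F [ 1.   0.6 -1.7] T [-0.03 -0.16  0.  ] w 19.3
d [-49.8   3.   17.9] rot [-0.2  0.  -0.2]
```

>>> {"name": "apply_moves", "arguments": {"commands": [{"x": -25,"y": 0,"z": 10,"ax": 0,"ay": 0,"az": 0,"jaw": -1},{"x": -45,"y": 0,"z": 30,"ax": 0,"ay": 0,"az": 0,"jaw": -1},{"x": -54,"y": 0.5,"z": 50,"ax": 0,"ay": 0,"az": 0,"jaw": -1},{"x": -54,"y": 0.5,"z": 70,"ax": 0,"ay": 0,"az": 0,"jaw": -1},{"x": -54,"y": 0.5,"z": 90,"ax": 0,"ay": 0,"az": 0,"jaw": -1},{"x": -54,"y": 0.5,"z": 90,"ax": 0,"ay": 0,"az": 0,"jaw": -1},{"x": -54,"y": 0.5,"z": 90,"ax": 0,"ay": 0,"az": 0,"jaw": -1},{"x": -54,"y": 0.5,"z": 90,"ax": 0,"ay": 0,"az": 0,"jaw": -1}]}}

```text
clock: 12.45
tcp_pos: [580.3, -178.2, 80.0]
eef_rot: [0.737, 0.676, -0.0, -0.0]
wrist_force: [-0.7, -0.1, -0.7]
width: 19.8
gripper_force: 20.0
```

```bash
cat > v.py <<'E'
from h import *
import sys
goto(581,-178,41,85.1)
snap('scene','s4.png');snap('top','t4.png')
a=cv2.resize(cv2.imread('pics/s4.png')[130:230,230:330],(400,400),interpolation=cv2.INTER_CUBIC)
b=cv2.resize(cv2.imread('pics/t4.png')[210:310,375:475],(400,400),interpolation=cv2.INTER_CUBIC)
cv2.imwrite('pics/c5.png',np.hstack([a,b]))
for l in('yellow_block','slot_yellow'): print(l,[(n,np.round(r['pixel'],1),round(r['conf'],2)) for n in('top','scene') for r in vision.landmark_of(n,l)[:2]])
E
python3 v.py
```

```text
clock 12.45 tcp [ 580.3 -178.2   80. ] yaw 85.1 q [ 0.49  0.38 -0.32  1.72  0.14  1.06  0.03] F [-0.7 -0.1 -0.7] T [-0.05 -0.11  0.02] w 19.8
d [ 0.3  0.7 39. ] rot [-0. -0. -0.]
yellow_block [('top', array([255.2, 440.5]), 0.57), ('scene', array([168.8, 276.1]), 0.54)]
slot_yellow [('top', array([260.6, 437.5]), 0.75), ('scene', array([180.3, 275.4]), 0.59)]
```

View pics/c5.png

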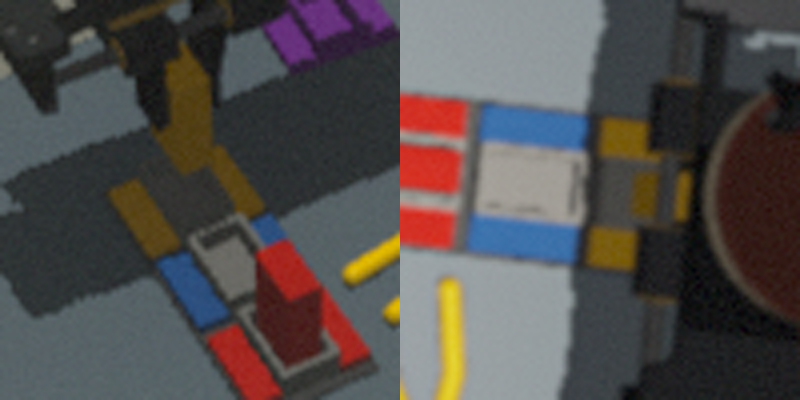

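The block is held above the yellow slot, with its lower corner at about scene crop (180, 170). An overlay will show the offsets.

```bash
cat > ov.py <<'E'
from h import *
def box(cx,cy,yaw,dx,dy,z):
    c,s=np.cos(np.radians(yaw)),np.sin(np.radians(yaw)); return [[cx+c*x-s*y,cy+s*x+c*y,z] for x,y in((dx,dy),(dx,-dy),(-dx,-dy),(-dx,dy))]
def ov(n,f,r0,c0,w,polys):
    k=400/w; im=cv2.resize(cv2.imread(f)[r0:r0+w,c0:c0+w],(400,400),interpolation=cv2.INTER_CUBIC)
    im=cv2.convertScaleAbs(im,alpha=1.8,beta=10)
    for P,col in polys:
        cv2.polylines(im,[np.int32(np.round((proj(n,P)[:,::-1]+.5-[c0,r0])*k))],True,col,1)
    return im
E
python3 - <<'E'
from ov import *
M=(255,0,255);G=(0,255,0);Cc=(255,255,0)
sx,sy,yw=580,-176.8,-4.9
bx,by=580.3,-178.2
P=[(box(bx,by,yw,10,18,47.6),M),(box(bx,by,yw,10,18,112.6),M),(box(sx,sy,yw,17,25,22),G)]
a=ov('scene','pics/s4.png',150,250,57,P); b=ov('top','pics/t4.png',235,415,50,P)
P0=[(box(sx,sy,yw,17,25,22),G),(box(sx,sy,yw,37.5,25,4),Cc)]
c=ov('scene','pics/s0.png',150,250,57,P0);d=ov('top','pics/t0.png',235,415,50,P0)
cv2.imwrite('pics/c6.png',cv2.resize(np.vstack([np.hstack([a,b]),np.hstack([c,d])]),(600,600),interpolation=cv2.INTER_AREA))
E
```

```text
(no output)
```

View pics/c6.png

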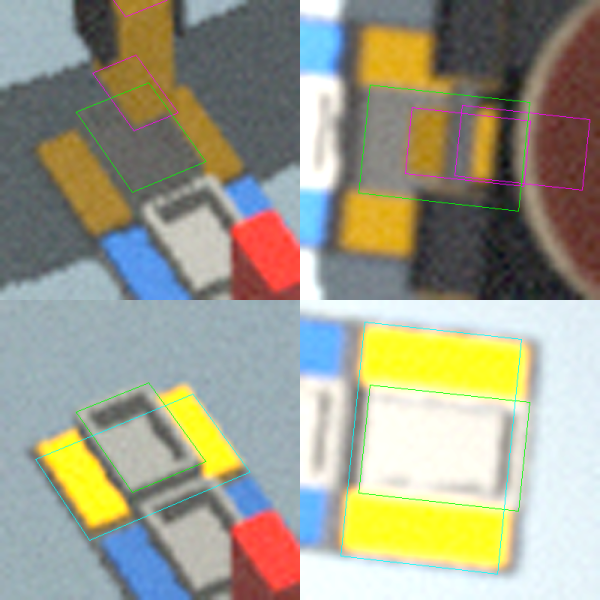

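In the overlay, the held block matches both views within about 1 mm. The pocket rim also fits, though the strips suggest up to 2 mm more towards −y. A gradient-based fit should settle it numerically.

```bash
cat > g.py <<'E'
from ov import *
from scipy.ndimage import map_coordinates
import itertools
I={n:cv2.GaussianBlur(cv2.imread(f).astype(np.float32).mean(2),(0,0),.7) for n,f in(('top','pics/t0.png'),('scene','pics/s0.png'))}
cams={n:cam(n) for n in I}
def pj(n,X):
    f,cx,cy,R,t=cams[n];p=X@R.T+t;return np.c_[cy+f*p[:,1]/p[:,2],cx+f*p[:,0]/p[:,2]]
def score(n,x,y,yaw,edges):
    s=0
    for dx,dy,z in edges:
        B=np.array(box(x,y,yaw,dx,dy,z))
        for i in range(4):
            P=pj(n,np.linspace(B[i],B[(i+1)%4],24)[2:-2]);d=P[-1]-P[0];nn=np.array([-d[1],d[0]])/np.hypot(*d)
            g=map_coordinates(I[n],(P+nn*.8).T,order=1)-map_coordinates(I[n],(P-nn*.8).T,order=1)
            s+=abs(g.mean())
    return s
def run(name,edges,xs,ys,yaws=(-6,-5,-4)):
    for ns in(('top',),('scene',),('top','scene')):
        L=sorted(((sum(score(n,x,y,w,edges) for n in ns),x,y,w) for x,y,w in itertools.product(xs,ys,yaws)),reverse=True)
        print(name,ns,[tuple(np.round(l,1)) for l in L[:4]])
xs=np.arange(574,588,1);ys=np.arange(-186,-170,1)
run('rim+open',[(17,25,22),(13,21,22)],xs,ys)
run('all',[(17,25,22),(13,21,22),(13,21,8)],xs,ys)
run('rackplate',[(37.5,90,4)],xs,np.arange(-130,-110,1))
for n in I:
    print(n,[ (atz(n,r['pixel'],4).round(1),round(r['conf'],2)) for r in vision.landmark_of(n,'slot_yellow')[:1]], 'z4 at t0:',atz(n,{'top':(259.3,437.4),'scene':(180.1,272.7)}[n],4).round(1))
E
python3 g.py
```

```text
rim+open ('top',) [(np.float64(121.9), np.float64(579.0), np.float64(-172.0), np.float64(-5.0)), (np.float64(121.7), np.float64(583.0), np.float64(-172.0), np.float64(-4.0)), (np.float64(121.5), np.float64(578.0), np.float64(-172.0), np.float64(-5.0)), (np.float64(121.5), np.float64(583.0), np.float64(-172.0), np.float64(-5.0))]
rim+open ('scene',) [(np.float64(161.5), np.float64(585.0), np.float64(-176.0), np.float64(-6.0)), (np.float64(161.3), np.float64(585.0), np.float64(-176.0), np.float64(-5.0)), (np.float64(160.0), np.float64(585.0), np.float64(-176.0), np.float64(-4.0)), (np.float64(158.2), np.float64(585.0), np.float64(-177.0), np.float64(-6.0))]
rim+open ('top', 'scene') [(np.float64(244.3), np.float64(585.0), np.float64(-173.0), np.float64(-5.0)), (np.float64(243.8), np.float64(585.0), np.float64(-173.0), np.float64(-4.0)), (np.float64(243.1), np.float64(585.0), np.float64(-173.0), np.float64(-6.0)), (np.float64(242.3), np.float64(584.0), np.float64(-173.0), np.float64(-5.0))]
all ('top',) [(np.float64(172.2), np.float64(578.0), np.float64(-176.0), np.float64(-6.0)), (np.f
[... 1348 characters left out ...]
587.0), np.float64(-116.0), np.float64(-5.0)), (np.float64(48.0), np.float64(587.0), np.float64(-117.0), np.float64(-4.0)), (np.float64(47.8), np.float64(587.0), np.float64(-118.0), np.float64(-5.0))]
rackplate ('top', 'scene') [(np.float64(118.7), np.float64(586.0), np.float64(-119.0), np.float64(-5.0)), (np.float64(118.0), np.float64(586.0), np.float64(-118.0), np.float64(-5.0)), (np.float64(115.6), np.float64(586.0), np.float64(-119.0), np.float64(-4.0)), (np.float64(114.9), np.float64(586.0), np.float64(-119.0), np.float64(-6.0))]
top [(array([ 577.1, -179. ,    4. ]), 0.75)] z4 at t0: [ 579.6 -178.8    4. ]
scene [(array([ 581.1, -179.6,    4. ]), 0.59)] z4 at t0: [ 585.7 -183.5    4. ]
```

>>> {"name": "apply_moves", "arguments": {"commands": [{"x": 1.3,"y": 1.2,"z": 8,"ax": 0,"ay": 0,"az": 0,"jaw": -1},{"x": 1.3,"y": 1.2,"z": 16,"ax": 0,"ay": 0,"az": 0,"jaw": -1},{"x": 1.3,"y": 1.2,"z": 20,"ax": 0,"ay": 0,"az": 0,"jaw": -1},{"x": 1.3,"y": 1.2,"z": 22,"ax": 0,"ay": 0,"az": 0,"jaw": -1},{"x": 1.3,"y": 1.2,"z": 24,"ax": 0,"ay": 0,"az": 0,"jaw": -1},{"x": 1.3,"y": 1.2,"z": 26,"ax": 0,"ay": 0,"az": 0,"jaw": -1},{"x": 1.3,"y": 1.2,"z": 28,"ax": 0,"ay": 0,"az": 0,"jaw": -1},{"x": 1.3,"y": 1.2,"z": 29,"ax": 0,"ay": 0,"az": 0,"jaw": -1},{"x": 1.3,"y": 1.2,"z": 29,"ax": 0,"ay": 0,"az": 0,"jaw": -1},{"x": 1.3,"y": 1.2,"z": 29,"ax": 0,"ay": 0,"az": 0,"jaw": -1}]}}

```text
clock: 13.68
tcp_pos: [581.8, -176.8, 50.7]
eef_rot: [0.737, 0.676, 0.0, 0.0]
wrist_force: [-0.5, 0.8, -1.3]
width: 19.6
gripper_force: 20.0
```

```bash
python3 -c "
from h import *
goto(581.5,-177,40.4,85.1)"
```

```text
clock 13.6833 tcp [ 581.8 -176.8   50.7] yaw 85.1 q [ 0.48  0.41 -0.32  1.74  0.15  1.01  0.02] F [-0.5  0.8 -1.3] T [-0.06 -0.04  0.01] w 19.6
d [-0.2 -0.3 10.3] rot [ 0. -0. -0.]
```

No contact force 4 mm below the rim, so the block is entering the pocket. I'll keep lowering.

>>> {"name": "apply_moves", "arguments": {"commands": [{"x": 0,"y": 0,"z": 2,"ax": 0,"ay": 0,"az": 0,"jaw": -1},{"x": 0,"y": 0,"z": 4,"ax": 0,"ay": 0,"az": 0,"jaw": -1},{"x": 0,"y": 0,"z": 6,"ax": 0,"ay": 0,"az": 0,"jaw": -1},{"x": 0,"y": 0,"z": 7.5,"ax": 0,"ay": 0,"az": 0,"jaw": -1},{"x": 0,"y": 0,"z": 8.5,"ax": 0,"ay": 0,"az": 0,"jaw": -1},{"x": 0,"y": 0,"z": 9.5,"ax": 0,"ay": 0,"az": 0,"jaw": -1},{"x": 0,"y": 0,"z": 9.5,"ax": 0,"ay": 0,"az": 0,"jaw": -1},{"x": 0,"y": 0,"z": 9.5,"ax": 0,"ay": 0,"az": 0,"jaw": -1}]}}

```text
clock: 14.35
tcp_pos: [581.7, -176.8, 41.0]
eef_rot: [0.737, 0.676, -0.0, -0.0]
wrist_force: [-1.0, -0.4, -0.6]
width: 20.2
gripper_force: 20.0
```

>>> {"name": "apply_moves", "arguments": {"commands": [{"x": 0,"y": 0,"z": 0.5,"ax": 0,"ay": 0,"az": 0,"jaw": -1},{"x": 0,"y": 0,"z": 1,"ax": 0,"ay": 0,"az": 0,"jaw": -1},{"x": 0,"y": 0,"z": 1,"ax": 0,"ay": 0,"az": 0,"jaw": -1},{"x": 0,"y": 0,"z": 1,"ax": 0,"ay": 0,"az": 0,"jaw": -1}]}}

```text
clock: 14.68
tcp_pos: [581.9, -176.9, 40.3]
eef_rot: [0.737, 0.676, 0.0, 0.0]
wrist_force: [-1.1, -0.6, 2.1]
width: 19.6
gripper_force: 20.0
```

Contact is just starting (Fz about 2 N). I'll press a little further to confirm it has bottomed.

>>> {"name": "apply_moves", "arguments": {"commands": [{"x": 0,"y": 0,"z": 0.7,"ax": 0,"ay": 0,"az": 0,"jaw": -1},{"x": 0,"y": 0,"z": 0.7,"ax": 0,"ay": 0,"az": 0,"jaw": -1},{"x": 0,"y": 0,"z": 0.7,"ax": 0,"ay": 0,"az": 0,"jaw": -1}]}}

```text
clock: 14.93
tcp_pos: [581.9, -176.8, 40.3]
eef_rot: [0.737, 0.676, 0.0, 0.0]
wrist_force: [-3.0, 0.6, 8.9]
width: 19.9
gripper_force: 20.0
```

>>> {"name": "apply_moves", "arguments": {"commands": [{"x": 0,"y": 0,"z": -0.5,"ax": 0,"ay": 0,"az": 0,"jaw": -1},{"x": 0,"y": 0,"z": -0.5,"ax": 0,"ay": 0,"az": 0,"jaw": -0.45},{"x": 0,"y": 0,"z": -0.5,"ax": 0,"ay": 0,"az": 0,"jaw": -0.3},{"x": 0,"y": 0,"z": -0.5,"ax": 0,"ay": 0,"az": 0,"jaw": -0.1},{"x": 0,"y": 0,"z": -0.5,"ax": 0,"ay": 0,"az": 0,"jaw": 0},{"x": 0,"y": 0,"z": -0.5,"ax": 0,"ay": 0,"az": 0,"jaw": 0},{"x": 0,"y": 0,"z": -15,"ax": 0,"ay": 0,"az": 0,"jaw": 0},{"x": 0,"y": 0,"z": -40,"ax": 0,"ay": 0,"az": 0,"jaw": 0},{"x": 0,"y": 0,"z": -75,"ax": 0,"ay": 0,"az": 0,"jaw": 0},{"x": 0,"y": 0,"z": -110,"ax": 0,"ay": 0,"az": 0,"jaw": 0},{"x": 0,"y": 0,"z": -140,"ax": 0,"ay": 0,"az": 0,"jaw": 0},{"x": 0,"y": 0,"z": -140,"ax": 0,"ay": 0,"az": 0,"jaw": 0}]}}

```text
clock: 15.93
tcp_pos: [584.9, -177.4, 186.4]
eef_rot: [0.737, 0.676, 0.003, 0.004]
wrist_force: [0.5, 0.3, -0.2]
width: 43.8
gripper_force: 0.0
```

>>> {"name": "apply_moves", "arguments": {"commands": [{"x": -25,"y": -15,"z": -10,"ax": 0,"ay": 0,"az": 0,"jaw": 0},{"x": -55,"y": -35,"z": -20,"ax": 0,"ay": 0,"az": 0,"jaw": 0},{"x": -90,"y": -55,"z": -20,"ax": 0,"ay": 0,"az": 0,"jaw": 0},{"x": -125,"y": -75,"z": -20,"ax": 0,"ay": 0,"az": 0,"jaw": 0},{"x": -160,"y": -95,"z": -20,"ax": 0,"ay": 0,"az": 0,"jaw": 0},{"x": -180,"y": -100,"z": -20,"ax": 0,"ay": 0,"az": 0,"jaw": 0},{"x": -180,"y": -100,"z": -20,"ax": 0,"ay": 0,"az": 0,"jaw": 0},{"x": -180,"y": -100,"z": -20,"ax": 0,"ay": 0,"az": 0,"jaw": 0}]}}

```text
clock: 16.6
tcp_pos: [465.7, -348.8, 199.0]
eef_rot: [0.738, 0.675, -0.0, -0.0]
wrist_force: [-0.4, 0.6, -0.1]
width: 43.6
gripper_force: 0.0
```

```bash
python3 -c "
from h import *
goto(581.5,-177,40.4,85.1)
snap('scene','s9.png');snap('top','t9.png')
s=cv2.imread('pics/s9.png');t=cv2.imread('pics/t9.png')
r=lambda a:cv2.resize(a,(400,300),interpolation=cv2.INTER_CUBIC)
cv2.imwrite('pics/c9.png',np.vstack([np.hstack([r(s[150:240,230:350]),r(t[215:305,360:480])]),np.hstack([r(s[120:390,180:540]),r(t[270:312,160:216])])]))"
```

```text
clock 16.6 tcp [ 465.7 -348.8  199. ] yaw 84.9 q [ 0.75  0.22 -0.22  1.66  0.05  1.27  0.44] F [-0.4  0.6 -0.1] T [ 0.07 -0.15 -0.06] w 43.6
d [181.4 100.1 158.6] rot [-0.  -0.  -0.2]
```

View pics/c9.png

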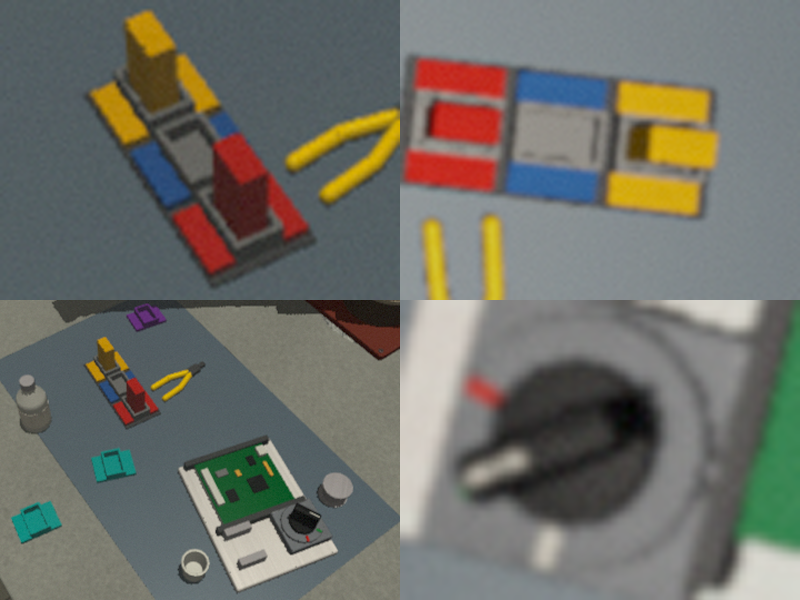

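The picture shows the yellow block upright in the yellow slot, the knob pointer on the green mark, and everything else undisturbed.

```bash
python3 -c "
from plant import order
print(order.hand_in())"
```

```text
the job is handed in; nothing more can be done
None
```

I turned the clamp knob one click to the green mark with the block still in the gap. Then I lowered the yellow block upright to the bottom of its own slot before letting go, and handed the job in at about 17 s.

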